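Ease the retaining clip off the burnisher spindle

ROBOT

A 6-joint arm with a two-finger parallel gripper is mounted at the origin on the work surface. World frame = base frame: x ahead of the robot, y to its left, z up, the work surface at z = 0. Lengths are in m, angles in rad, forces in N, time in s.
With the tool pointing down it reaches from about 0.35 to 0.775 m from the base axis. Payload 5.5 kg.
Tool frame: the origin (TCP) lies on the mounting face of the last link; the fingertips stand 173 mm ahead of it and the grasp point (between the pads) lies 155 mm ahead of it; z points along the fingers, y is the direction in which the jaws open and shut (so a half turn about z gives the same grasp; the last joint's range is limited). The gripper opens to 85 mm and grips with 20 to 120 N. Pads are 22 mm wide; open, the fingers measure 114 mm over their backs; the gripper's body (76 mm by 85 mm) begins 54 mm behind the grasp point. The pads swing forward as they close: fully open they stand 13 mm farther back than shut.
Start: joints at [0.994, 0.313, 0.046, 1.304, 0, 1.431], TCP at [0.243, 0.521, 0.405] pointing down, gripper open.
Joint ranges: [-2.76, 2.76], [-0.86, 1.69], [-1.03, 1.26], [-2.2, 2.34], [-1.47, 1.5], [-3.14, 3.14]. Speed limits (rad/s): [2.57, 2.57, 3.14, 3.14, 3.14, 3.14].

INTERFACE

Orientations are given as a unit quaternion [w, x, y, z].
In Python, from workcell import * gives the robot as it stands. The module is installed in compiled form; this text tells all that it offers.
- The arm moves only by the shell command python3 -m crank 'ROWS' [FORCE]. ROWS is JSON, a list of rows, each a list of 7 numbers: the shift along the tool's x, y, z in mm, then the turn, a rotation vector about the tool's x, y, z in degrees, then the opening, from 0 (shut) to 1 (fully open). A call has exactly 8 rows; each row shifts and turns the commanded pose from where the row before left it, along the tool's axes as they then stand; what a row does not reach is not made up. A row lasts 1/8 s, in which the tool goes at most 62.5 mm and 10.7 degrees, less where a joint would pass 70% of its speed; a pose out of reach is approached as far as the arm can. A call with a gripper value outside its range is refused whole. The fingers move at their own pace and stop on an object; FORCE is the grip in N (left out, the last holds). Time passes only in rows, so rows that do not move let the fingers close, or fill a call up. It gives the time, the measured TCP pose, the force and the opening at its end, in the units of the state.
- get_state(): the state, without advancing time (a new reading comes with each control period).
- read_camera(name): name is "scene" or "top" or "wrist"; returns the picture (384x512x3 uint8, blue, green, red); there is no depth.
- calibration(name): a dict with "fx", "fy", "cx", "cy" (pixels), "extrinsics" (4x4, takes a point from world to camera coordinates). Camera axes: x right, y down, z forward; pixel columns grow to the right and rows downward; lengths in m; the calibration is good to about 2 mm. A picture is of the moment at which its call begins: read the wrist's pose just before it. calibration takes no time and is no camera call; for the wrist camera it gives the pose at the moment of the call.
- hand_in(): hands the job in, once; it reports no verdict.
The state is a dict: "clock": time; "joint_pos": joint angles; "qvel": joint speeds; "tau": joint torques, N m; "tcp_pos": TCP position; "orientation": TCP orientation; "wrist_force": force on the tool from outside, world axes, zero at the start; "ft_torque": the same for the moment, N m; "finger_gap": finger opening in m.
Only numpy, scipy, OpenCV 4.12 (cv2) and the standard library are available. Lean on these libraries where they do the work, as an engineer would, in place of code of your own. Each camera call takes 0.05 s, during which the arm holds its last target.

TASK

The wheel of the edge burnisher is due for a change, so its spring clip has to come off: take the wedge from the green mat, slide its thin end into the gap between the spindle and the clip's upturned tab, and push it in gently, feeling your way (a light hand, about 2 kg of push at the very most), until the clip lets go of the spindle and lies loose on the cover plate. Do not force the wedge, do not handle the clip with the gripper before it is off, and do not let it fall on the bench. Then put the clip in the parts tray and the wedge back flat on the mat, leaving everything else where it is.

Things in the scene. Friction and masses are not known exactly. Their poses are not given: they have to be found in the camera images.
- burnisher: edge-burnishing machine, fixed: olive cast housing 176 x 146 mm, 60 mm high, the wheel on top. Origin on the bench, under the spindle axis, z up; switch and dial on the -x face
- wheel: dark grooved hardwood wheel of the burnisher, 110 mm across, under a dark steel cover plate, 94 mm across, its flat top 96 mm above the bench. Fixed, it does not turn. Origin on the axis, 62 mm above the bench; axes as the seated clip's. Two steel dowels, 4 mm thick and 4.5 mm high, stand on the plate beside the ends of the clip's bow (x 14, y +-20 mm) and let it turn by at most 0.35 rad
- spindle: bright steel spindle end standing 22.5 mm out of the middle of the cover plate: a round neck of 16 mm diameter (lowest 7.5 mm, where the clip sits), above it a square drive end, 19 x 19 mm, to the top, its sides along the wheel's x and y. Origin on the axis at the plate's top, z up. Fixed
- clip: yellow spring-steel clip, 40 g, a U seen from above, 6 mm thick, flat on the cover plate, its legs gripping the neck under the square. Origin at its underside, on the spindle axis while it is on; z up; x points to the closed end (bow), the way it comes off. Bow at x 12.5 to 15.5 mm, 26 mm wide (y), with an upturned tab, 14 mm wide (y), reaching 18 mm above the plate
- clip_gap (a point): middle of the clip's pry gap, on the clip at x = 11, y = 0, 10 mm above the plate (moves with the clip, same axes): between the spindle's square (flat face 9.5 mm from the axis) and the tab (x = 12.5 mm), 3 mm wide, open above and at both ends (+y, -y); its floor is 6 mm above the plate. Missing it, the tip butts on the square or on the tab's edge and turns the clip: stop, draw back, step sideways, try again
- clip_tab (a point): middle of the clip's upturned tab, on the clip at x = 14, y = 0, 12 mm above its underside (same axes): 3 mm thick, 14 mm wide along y, from 6 to 18 mm above the underside. Once the clip is off it can be picked up here, fingers closing on the 14 mm
- clip_leg_l (a joint): spread of the clip's +y leg, rad: 0 seated, about 0.12 as its bump passes the widest of the neck, slightly negative when free. Both legs hold with about 12 N along x; the pull fades once the clip is 7 mm out and ends near 10 mm; freed, it slips to 15 to 30 mm out; leg ends (x = -10 mm) may still be under the square: draw it 12 mm farther along its x before lifting
- wedge: bench wedge, 120 g: pale wooden handle 80 mm long (x), 20 mm wide (y), 30 mm tall, with a steel blade in front, 8 mm tall (z 0 to 8 mm), its two side faces upright and sloping evenly to a blunt edge: 18 mm thick at x = 40 mm, 2.4 mm thick at the tip, x = 112 mm (each face leans 6.2 degrees from x). Steel on steel slides with a friction of about 0.2. Origin at the middle of the handle's underside; x points to the tip, z up. Grip the handle across its 20 mm
- wedge_tip (a point): middle of the wedge's thin end, 112 mm ahead of the wedge's origin and 4 mm above its underside
- cutting_mat: green cutting mat with a pale grid, 280 (x) x 200 (y) x 3 mm, fixed flat on the bench; the wedge lies on it. Origin at the middle of its underside; a grey knife lies along its +y edge
- parts_tray: open red-brown parts tray, fixed, 150 (x) x 130 (y) mm outside, walls 4 mm thick and 24 mm high, black floor 4 mm above the bench. Origin at the middle of its underside
- tape_roll: bystander: roll of kraft-coloured tape, 76 mm across, 36 mm high; origin at its underside
- knife: bystander: grey craft knife, 140 mm long, on the mat's +y edge; origin near its middle, at its underside
- edge_paint: bystander: brown jar with a black cap, 52 mm across, 75 mm high; origin at its underside
- thread_spool: bystander: spool of tan thread, 56 mm across, 60 mm high; origin at its underside
- spare_wheel: bystander: small hardwood burnishing wheel, 70 mm across, 24 mm high; origin at its underside

How it is judged:
By the outcome, as a careful person would: the job done as asked, in the order asked, and still so for the second after the job is handed in, with the robot touching nothing.
It also fails if it takes over 70 s, if anything falls off the work surface, if the arm or the gripper's body presses on something with over 40 N, if the wrist force passes 120 N, or if a joint passes its speed limit or range.

## Working session

There is one attempt and no reset: what is moved stays moved. The work goes in short steps, Python scripts to look and compute and a shell command to move; the robot and the scene stay as the last step left them, time stands still between calls to the robot, and variables do not carry over. Pictures are saved under pics/ and viewed, and the job is handed in when it is done.

```bash
mkdir -p pics
cat > h.py <<'E'
from workcell import *
import numpy as np, cv2
from scipy.spatial.transform import Rotation as R
def rot(q): return R.from_quat([q[1],q[2],q[3],q[0]])
def cast(c,u,v,z):
    E=np.array(c["extrinsics"]); Rm=E[:3,:3]; o=-Rm.T@E[:3,3]
    d=Rm.T@np.array([(u-c["cx"])/c["fx"],(v-c["cy"])/c["fy"],1]); return o+d*(z-o[2])/d[2]
def proj(c,p):
    E=np.array(c["extrinsics"]); q=E[:3,:3]@np.array(p)+E[:3,3]
    return np.array([c["fx"]*q[0]/q[2]+c["cx"],c["fy"]*q[1]/q[2]+c["cy"]])
E
python3 - <<'E'
from h import *
print(get_state())
for n in ["scene","top","wrist"]:
    c=calibration(n); im=read_camera(n); cv2.imwrite(f"pics/a_{n}.png",im); 
    E=np.array(c["extrinsics"]); print(n,c["fx"],c["cx"],c["cy"],(-E[:3,:3].T@E[:3,3]).round(3)); print(E[:3,:3].round(3))
E
```

```text
{'clock': 0.0, 'joint_pos': array([9.94425044e-01, 3.13992399e-01, 4.49294695e-02, 1.30357382e+00,
       1.58419961e-06, 1.43122021e+00]), 'qvel': array([ 9.00621556e-05, -1.60594682e-05, -8.57842181e-04,  6.45512448e-05,
        8.12522900e-04,  4.21329792e-04]), 'tau': array([-1.51061889e-03, -4.80637658e+01,  2.98528129e+01,  1.96281925e-02,
       -2.99877647e-04, -1.29431501e-05]), 'tcp_pos': array([0.24312839, 0.52084029, 0.40379287]), 'orientation': array([-3.23163553e-04,  2.16665459e-01,  9.76245477e-01, -8.61602252e-04]), 'wrist_force': array([0.34535198, 0.7244377 , 0.02296088]), 'ft_torque': array([ 0.00942636, -0.08439906,  0.01288699]), 'finger_gap': 0.08529495728640835}
scene 374.5315398429555 255.49902173904823 196.2241329721354 [ 1.009 -0.337  0.875]
[[ 0.698  0.716 -0.007]
 [ 0.596 -0.586 -0.549]
 [-0.397  0.378 -0.836]]
top 386.8275855548494 260.13314010034935 190.83030894084925 [0.421 0.005 1.05 ]
[[ 0.126 -0.992  0.007]
 [-0.968 -0.124 -0.217]
 [ 0.216  0.021 -0.976]]
wrist 336.81920475329264 252.3998515098076 193.63874312555023 [0.177 0.553 0.373]
[[ 0.423  0.906 -0.001]
 [ 0.868 -0.404  0.29 ]
 [ 0.262 -0.124 -0.957]]
```

View pics/a_scene.png

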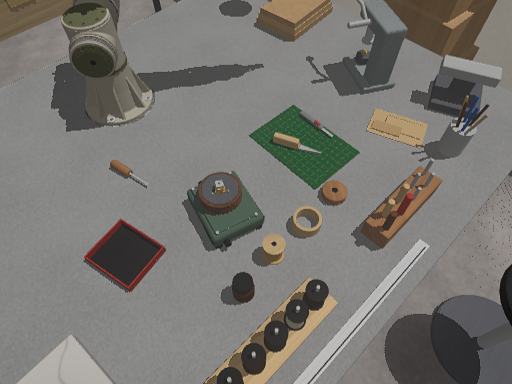

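View pics/a_top.png

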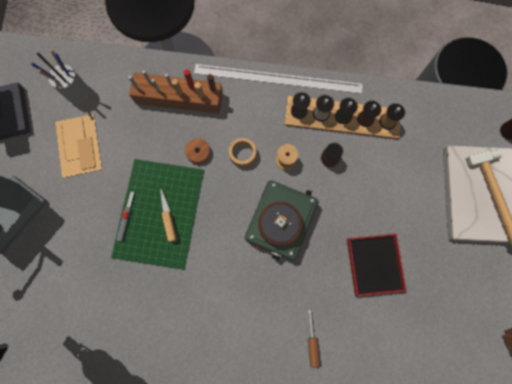

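View pics/a_wrist.png

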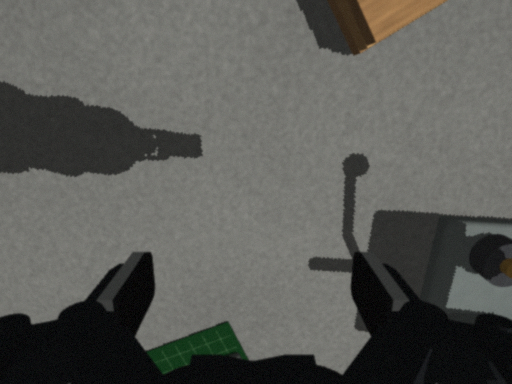

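Run:
```python
import cv2,numpy as np
t=cv2.imread("pics/a_top.png"); s=cv2.imread("pics/a_scene.png")
a=cv2.resize(t[175:265,235:330],None,fx=4,fy=4,interpolation=cv2.INTER_CUBIC)
b=cv2.resize(s[165:245,180:270],None,fx=4,fy=4,interpolation=cv2.INTER_CUBIC)
c=np.zeros((370,400,3),np.uint8)
o=np.zeros((360,780,3),np.uint8); o[:360,:380]=a; o[:320,390:750]=b
cv2.imwrite("pics/b.png",o)
a=cv2.resize(t[155:275,105:210],None,fx=4,fy=4,interpolation=cv2.INTER_CUBIC); 
cv2.imwrite("pics/c.png",a)
```

```text
(no output)
```

View pics/b.png

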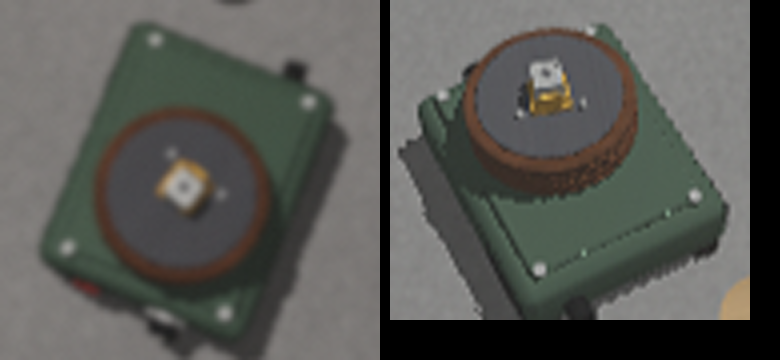

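View pics/c.png

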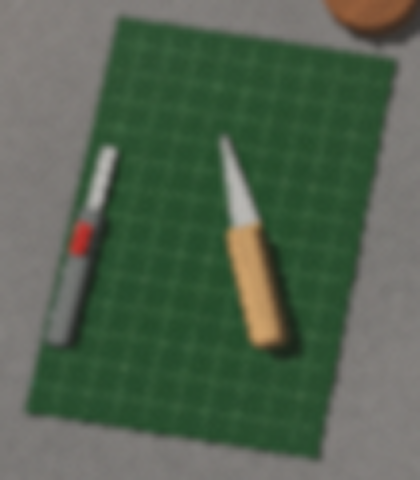

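Run:
```python
from h import *
t=cv2.imread("pics/a_top.png"); c=calibration("top")
P=lambda u,v,z:cast(c,u,v,z)[:2].round(4)
hsv=cv2.cvtColor(t,cv2.COLOR_BGR2HSV)
def m(lo,hi,x0,x1,y0,y1):
    k=cv2.inRange(hsv,lo,hi); z=np.zeros_like(k); z[y0:y1,x0:x1]=k[y0:y1,x0:x1]; return z
h=m((8,60,110),(30,255,255),150,195,195,250)
n,l,st,ce=cv2.connectedComponentsWithStats(h); i=1+np.argmax(st[1:,4]); h=(l==i).astype(np.uint8)
cn=max(cv2.findContours(h,0,1)[0],key=cv2.contourArea); r=cv2.minAreaRect(cn); print("handle",r, [P(*p,.025) for p in cv2.boxPoints(r)],P(*r[0],.025))
b=m((0,0,110),(180,70,255),155,180,180,220); ys,xs=np.nonzero(b); print(len(xs),list(zip(xs[:6],ys[:6]))); 
print("blade", [ (P(xs[ys==y].mean(),y,.011),(ys==y).sum()) for y in sorted(set(ys))])
# crop-based
print("tip",P(105+224/4-.4,155+137/4-.4,.011))
for n,p in dict(plate=(185,192),sq=(186,187),d1=(170,153),d2=(222,195)).items(): print(n,P(235+p[0]/4-.4,175+p[1]/4-.4,{'plate':.096,'sq':.1185,'d1':.1005,'d2':.1005}[n]))
print("tray",[P(*p,.024) for p in [(347,237),(397,233),(406,291),(355,297)]])
print("mat",[P(105+x/4,155+y/4,.003) for x,y in [(118,17),(398,62),(320,460),(27,412)]])
```

```text
handle ((167.9251251220703, 225.64060974121094), (30.185230255126953, 8.484496116638184), 78.2317123413086) [array([0.5569, 0.2833]), array([0.5643, 0.2621]), array([0.4886, 0.2321]), array([0.4813, 0.253 ])] [0.5225 0.2575]
115 [(np.int64(160), np.int64(190)), (np.int64(161), np.int64(190)), (np.int64(160), np.int64(191)), (np.int64(161), np.int64(191)), (np.int64(162), np.int64(191)), (np.int64(160), np.int64(192))]
blade [(array([0.6182, 0.2986]), np.int64(2)), (array([0.6156, 0.2967]), np.int64(3)), (array([0.6128, 0.2962]), np.int64(3)), (array([0.61  , 0.2957]), np.int64(3)), (array([0.6075, 0.2939]), np.int64(4)), (array([0.6049, 0.292 ]), np.int64(3)), (array([0.6023, 0.2901]), np.int64(4)), (array([0.5995, 0.2896]), np.int64(4)), (array([0.597 , 0.2878]), np.int64(5)), (array([0.5942, 0.2873]), np.int64(5)), (array([0.5915, 0.2868]), np.int64(5)), (array([0.5889, 0.2849]), np.int64(6)), (array([0.5862, 0.2844]), np.int64(6)), (array([0.5836, 0.2826]), np.int64(7)), (array([0.5809, 0.2821]), np.int64(7)), (array([0.5783, 0.2802]), np.int64(6)), (array([0.5758, 0.2784]), np.int64(7)), (array([0.573 , 0.2779]), np.int64(7)), (array([0.5703, 0.2774]), np.int64(7)), (array([0.5678, 0.2756]), np.int64(8)), (array([0.5651, 0.2751]), np.int64(8)), (array([0.5618, 0.2786]), np.int64(5))]
tip [0.6214 0.2989]
plate [ 0.5584 -0.0362]
sq [ 0.5583 -0.0355]
d1 [ 0.5808 -0.024 ]
d2 [ 0.5588 -0.0589]
tray [array([ 0.5529, -0.2177]), array([ 0.5804, -0.349 ]), array([ 0.4336, -0.3794]), array([ 0.4022, -0.25  ])]
mat [array([0.6978, 0.3895]), array([0.6906, 0.1889]), array([0.4141, 0.1973]), array([0.4204, 0.3957])]
```

```bash
python3 -m crank '[[-47.3,-13.2,12.5,0,0,0,1],[-47.3,-13.2,12.5,0,0,0,1],[-47.3,-13.2,12.5,0,0,0,1],[-47.3,-13.2,12.5,0,0,0,1],[-47.3,-13.2,12.5,0,0,0,1],[-47.3,-13.2,12.5,0,0,0,1],[-47.3,-13.2,12.5,0,0,0,1],[-47.3,-13.2,12.5,0,0,0,1]]' 60
python3 -m crank '[[0,0,0,0,0,-10.6,1],[0,0,0,0,0,-10.6,1],[0,0,0,0,0,-10.6,1],[0,0,0,0,0,-10.6,1],[0,0,0,0,0,-10.6,1],[0,0,0,0,0,-10.6,1],[0,0,0,0,0,-10.6,1],[0,0,0,0,0,-10.6,1]]'
```

```text
clock: 1.15
tcp_pos: [0.5425, 0.264, 0.304]
orientation: [-0.0, 0.217, 0.976, -0.0]
wrist_force: [-0.1, 0.8, 0.4]
finger_gap: 0.0856
clock: 2.15
tcp_pos: [0.5414, 0.2652, 0.3043]
orientation: [-0.0, -0.501, 0.865, 0.0]
wrist_force: [0.9, 0.3, -0.3]
finger_gap: 0.0854
```

```bash
python3 -m crank '[[0,0,0,0,0,-10.6,1],[0,0,0,0,0,-10.6,1],[0,0,0,0,0,-10.6,1],[0,0,0,0,0,-10.6,1],[0,0,0,0,0,-10.6,1],[0,0,0,0,0,-10.6,1],[0,0,0,0,0,-10.6,1],[0,0,0,0,0,-10.6,1]]'
python3 -m crank '[[0,0,0,0,0,-10,1],[0,0,0,0,0,-10,1],[0,0,0,0,0,-10,1],[0,0,0,0,0,-10,1],[0,0,0,0,0,-10,1],[0,0,0,0,0,-4,1],[0,0,0,0,0,0,1],[0,0,0,0,0,0,1]]'
python3 - <<'E'
from h import *
s=get_state(); c=calibration("wrist"); im=read_camera("wrist"); cv2.imwrite("pics/d.png",im)
print(s["joint_pos"].round(3), rot(s["orientation"]).as_matrix().round(3))
import pickle; pickle.dump((s,c),open("d.pkl","wb"))
E
```

```text
clock: 3.15
tcp_pos: [0.5414, 0.2652, 0.3043]
orientation: [0.0, 0.954, -0.301, -0.0]
wrist_force: [-0.1, 1.2, -0.3]
finger_gap: 0.0856
clock: 4.15
tcp_pos: [0.5411, 0.266, 0.3045]
orientation: [0.0, 0.987, 0.161, -0.0]
wrist_force: [-0.3, 0.3, 1.1]
finger_gap: 0.0857
[ 3.240e-01  4.120e-01 -5.900e-02  1.100e+00 -1.000e-03 -3.141e+00] [[ 0.948  0.318 -0.   ]
 [ 0.318 -0.948 -0.001]
 [-0.     0.001 -1.   ]]
```

View pics/d.png

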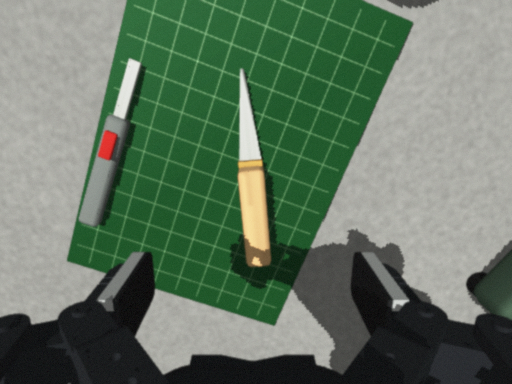

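Run:
```python
from h import *
import pickle; s,c=pickle.load(open("d.pkl","rb")); im=cv2.imread("pics/d.png"); hsv=cv2.cvtColor(im,cv2.COLOR_BGR2HSV)
k=cv2.inRange(hsv,(10,60,150),(30,255,255)); k[:150]=0;k[275:]=0;k[:,:230]=0;k[:,280:]=0
cn=max(cv2.findContours(k,0,1)[0],key=cv2.contourArea); 
w=np.array([cast(c,*p[0],.033)[:2] for p in cn]).astype(np.float32); r=cv2.minAreaRect(w*1000); print("handle top",r, cv2.boxPoints(r).round(1))
b=cv2.inRange(hsv,(0,0,130),(180,60,255)); b[:60]=0;b[158:]=0;b[:,:230]=0;b[:,:][:,270:]=0
ys,xs=np.nonzero(b); L=np.array([cast(c,xs[ys==y].mean(),y,.011)[:2] for y in sorted(set(ys))])
print(L[[0,1,-2,-1]].round(4)); d=L[5]-L[-5]; print("yaw",np.degrees(np.arctan2(d[1],d[0])))
```

```text
handle top ((532.9631958007812, 263.3168029785156), (73.22217559814453, 19.061595916748047), 23.520586013793945) [[495.6 257.4]
 [503.2 240. ]
 [570.3 269.2]
 [562.7 286.7]]
[[0.6249 0.3034]
 [0.6242 0.3032]
 [0.565  0.277 ]
 [0.5643 0.2767]]
yaw 23.693354086824133
```

```bash
python3 -m crank '[[0,0,20,0,0,2,1],[0,0,30,0,0,0,1],[0,0,30,0,0,0,1],[0,0,25,0,0,0,1],[0,0,16.5,0,0,0,1],[0,0,0,0,0,0,0.6],[0,0,0,0,0,0,0.3],[0,0,0,0,0,0,0]]' 60
python3 -m crank '[[0,0,0,0,0,0,0],[0,0,0,0,0,0,0],[0,0,0,0,0,0,0],[0,0,0,0,0,0,0],[0,0,-10,0,0,0,0],[0,0,-30,0,0,0,0],[0,0,-30,0,0,0,0],[0,0,-20,0,0,0,0]]'
python3 - <<'E'
from h import *
s=get_state(); c=calibration("wrist"); im=read_camera("wrist"); cv2.imwrite("pics/e.png",im)
print(s["joint_pos"].round(3), rot(s["orientation"]).as_matrix().round(3))
E
```

```text
clock: 5.2
tcp_pos: [0.5419, 0.2662, 0.1845]
orientation: [0.0, 0.99, 0.144, 0.001]
wrist_force: [0.3, -0.3, 0.1]
finger_gap: 0.0321
clock: 6.2
tcp_pos: [0.5413, 0.266, 0.275]
orientation: [0.0, 0.99, 0.143, 0.001]
wrist_force: [0.4, 0.3, -1.1]
finger_gap: 0.0184
[ 3.240e-01  4.320e-01 -1.050e-01  1.033e+00 -1.000e-03 -3.106e+00] [[ 0.959  0.284  0.001]
 [ 0.284 -0.959 -0.   ]
 [ 0.001  0.    -1.   ]]
```

View pics/e.png

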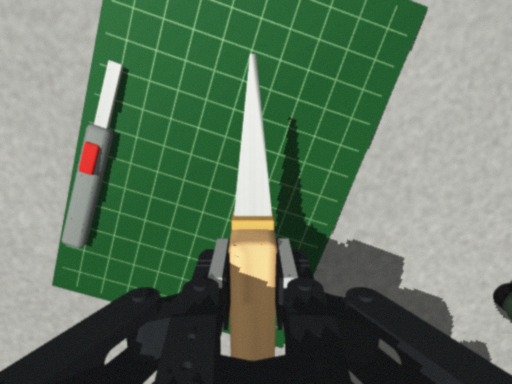

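```bash
python3 - <<'E'
from h import *
s=get_state(); c=calibration("wrist"); Rm=rot(s["orientation"]).as_matrix(); T=s["tcp_pos"]
w=cast(c,252,54.5,T[2]-.1735); print("tip tool",(Rm.T@(w-T)).round(4))
f=cast(c,252.5,217,T[2]-.1735); print("front tool",(Rm.T@(f-T)).round(4))
f=cast(c,252.5,217,T[2]-.1515); print("front top tool",(Rm.T@(f-T)).round(4))
A=np.array([.558,-.036]); a=np.radians(-32); X=np.array([np.cos(a),np.sin(a)]); Y=np.array([-X[1],X[0]])
tip=A+X*.011+Y*.045; d=-Y; xt=(Rm.T@(w-T))[:2]; ty=np.array([d[1],-d[0]])
print("TCP target",tip-d*xt[0]-ty*xt[1], "shift in final tool axes", [(tip-d*xt[0]-ty*xt[1]-T[:2])@v for v in (d,ty)])
E
python3 -m crank '[[0,0,-8,0,0,10.6,0],[0,0,-8,0,0,10.6,0],[0,0,-8,0,0,10.6,0],[0,0,-8,0,0,10.6,0],[0,0,-8,0,0,10.6,0],[0,0,-8,0,0,10.6,0],[0,0,-8,0,0,10.6,0],[0,0,-8,0,0,10.6,0]]'
python3 -m crank '[[0,0,0,0,0,10.6,0],[0,0,0,0,0,10.6,0],[0,0,0,0,0,10.6,0],[0,0,0,0,0,10.6,0],[0,0,0,0,0,10.6,0],[0,0,0,0,0,0.8,0],[0,0,0,0,0,0,0],[0,0,0,0,0,0,0]]'
```

```text
tip tool [ 0.0887 -0.0009  0.1739]
front tool [ 0.0203 -0.0007  0.1736]
front top tool [ 0.0286 -0.0007  0.1516]
TCP target [0.63736598 0.07201542] shift in final tool axes [np.float64(0.11420638731988039), np.float64(-0.18385229767680517)]
clock: 7.25
tcp_pos: [0.5409, 0.2659, 0.3369]
orientation: [0.001, 0.826, -0.564, -0.0]
wrist_force: [-0.0, -0.1, -0.1]
finger_gap: 0.0185
clock: 8.25
tcp_pos: [0.5412, 0.266, 0.3371]
orientation: [-0.0, -0.485, 0.875, -0.0]
wrist_force: [-0.3, 0.6, 0.4]
finger_gap: 0.0185
```

```bash
python3 -m crank '[[19,-30.6,0,0,0,0,0],[19,-30.6,4,0,0,0,0],[19,-30.6,8,0,0,0,0],[19,-30.6,8,0,0,0,0],[19,-30.6,8,0,0,0,0],[19,-30.6,8,0,0,0,0],[0,0,0,0,0,0,0],[0,0,0,0,0,0,0]]'
python3 - <<'E'
from h import *
import pickle
s=get_state(); c=calibration("wrist"); im=read_camera("wrist"); cv2.imwrite("pics/f.png",im); pickle.dump((s,c),open("f.pkl","wb"))
cv2.imwrite("pics/f2.png",cv2.resize(im[0:150,150:350],None,fx=4,fy=4,interpolation=cv2.INTER_CUBIC))
E
```

```text
clock: 9.25
tcp_pos: [0.636, 0.072, 0.3012]
orientation: [-0.0, -0.484, 0.875, 0.0]
wrist_force: [0.3, 0.3, -1.6]
finger_gap: 0.0185
```

View pics/f.png

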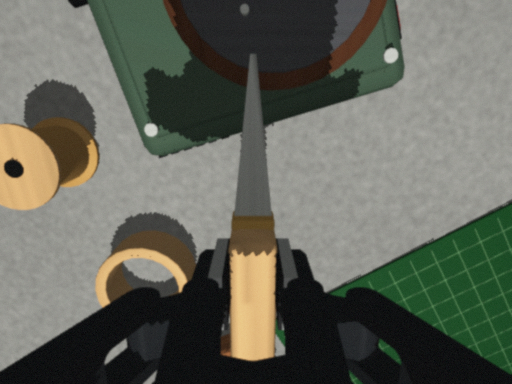

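View pics/f2.png

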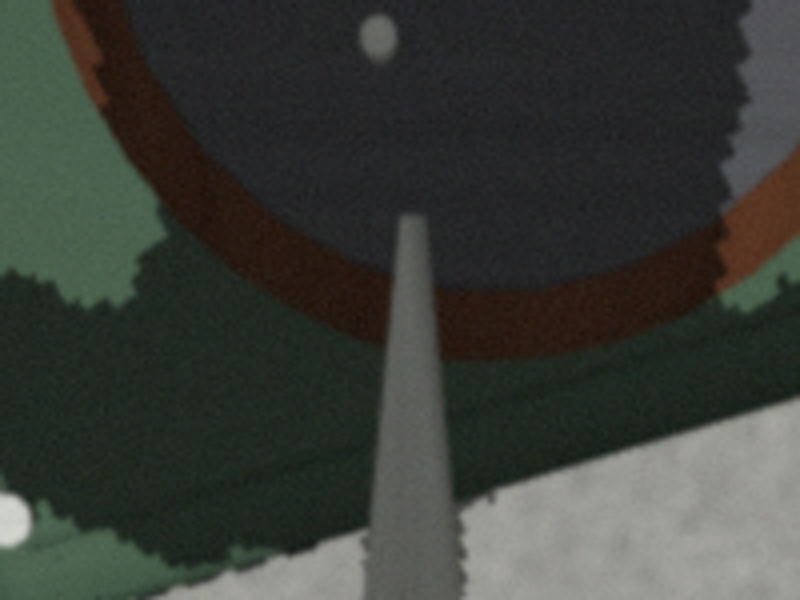

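Run:
```python
from h import *
import pickle; s,c=pickle.load(open("f.pkl","rb")); Rm=rot(s["orientation"]).as_matrix(); T=s["tcp_pos"]
d=cast(c,150+379/4-.4,38/4-.4,.1005); t=cast(c,150+413/4-.4,215/4-.4,T[2]-.1735)
print(d,t,(Rm.T@(d-t)*1000).round(1), (Rm.T@(t-T)).round(4))
# plate rim points at z .096 : boundary dark plate/brown rim, crop px
pts=np.array([cast(c,150+u/4-.4,v/4-.4,.096)[:2] for u,v in [(130,20),(165,100),(220,180),(300,240),(530,290),(620,270),(700,232),(380,275)]])*1000
A=np.c_[2*pts,np.ones(len(pts))]; x=np.linalg.lstsq(A,(pts**2).sum(1),rcond=None)[0]; print("centre",x[:2],"r",np.sqrt(x[2]+x[0]**2+x[1]**2))
p=lambda r:np.linalg.lstsq(np.c_[2*pts],0,rcond=None)
from scipy.optimize import least_squares
q=least_squares(lambda p:np.hypot(*(pts-p).T)-47,x[:2]); print(q.x,q.fun.round(1))
C=q.x/1000; print("axis rel tip tool",Rm.T[:2,:2]@(C-t[:2])*1000)
```

```text
[ 0.58144364 -0.02186562  0.1005    ] [ 0.58952102 -0.00173996  0.12770814] [21.3 -3.9 27.2] [0.0871 0.0002 0.1735]
centre [560.49116636 -30.09692254] r 45.32109609707214
[558.96395588 -31.36265356] [-0.8 -0.1  0.7  0.3 -0.2 -0.2 -0.1  0.1]
axis rel tip tool [41.32893975 10.15661575]
```

```bash
python3 -m crank '[[8,-0.8,0,0,0,0,0],[8,0,5,0,0,0,0],[6,0,5,0,0,0,0],[3,0,5,0,0,0,0],[0,0,0,0,0,0,0],[0,0,0,0,0,0,0],[0,0,0,0,0,0,0],[0,0,0,0,0,0,0]]'
python3 - <<'E'
from h import *
import pickle
s=get_state(); c=calibration("wrist"); im=read_camera("wrist"); cv2.imwrite("pics/g.png",im); pickle.dump((s,c),open("g.pkl","wb"))
cv2.imwrite("pics/g2.png",cv2.resize(im[0:75,200:300],None,fx=8,fy=8,interpolation=cv2.INTER_CUBIC))
E
```

```text
clock: 10.3
tcp_pos: [0.6237, 0.0504, 0.2865]
orientation: [0.0, -0.484, 0.875, -0.0]
wrist_force: [0.3, 0.1, -1.2]
finger_gap: 0.0185
```

View pics/g2.png

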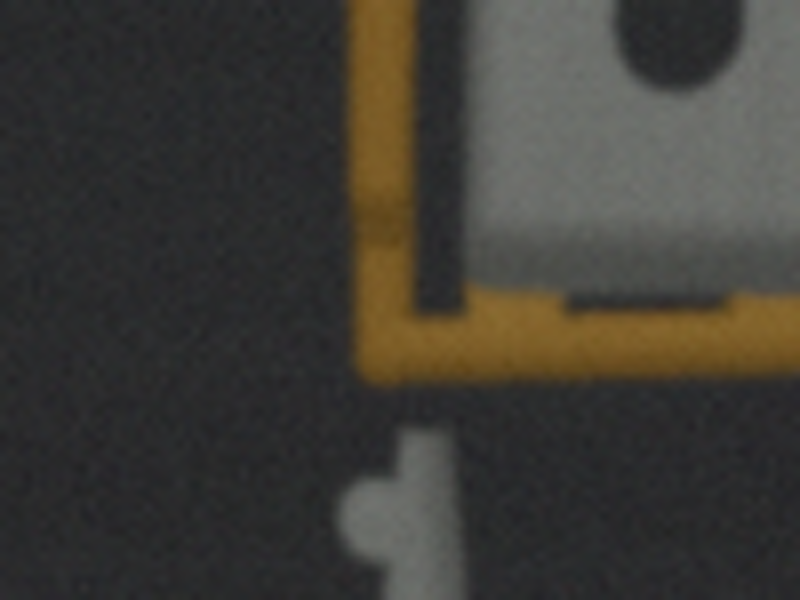

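Run:
```python
import cv2,numpy as np
im=cv2.imread("pics/g.png").astype(int)
for r in (4,10,16,20): 
    m=im[r-2:r+3,240:268]; print(r,"B",m[:,:,0].mean(0).round().astype(int),"\n   R",m[:,:,2].mean(0).round().astype(int))
for r in (56,58): print(r,im[r-1:r+2,240:268,1].mean(0).round().astype(int))
```

```text
4 B [ 42  44  43  39  35  40  36  39  40  37  35  35  41  44  45  43  43  52
  67  83  95 101 107 109 108 108 110 110] 
   R [ 40  41  48  73 106 121 123 124 124 120 114  92  56  41  42  42  41  50
  67  85  97 103 109 111 110 110 111 111]
10 B [ 44  46  42  40  35  37  37  39  38  39  36  35  42  44  45  45  45  51
  70  84  94 101 106 109 109 110 110 108] 
   R [ 41  43  48  73 106 119 122 125 124 122 110  82  53  42  42  41  44  49
  70  86  96 103 108 110 110 110 110 110]
16 B [ 44  44  42  39  36  37  39  39  38  37  35  37  42  45  45  47  45  53
  69  86  95 101 105 108 108 107 107 107] 
   R [ 43  42  48  74 107 120 122 123 123 119 107  81  52  43  43  45  44  53
  71  87  96 104 106 109 109 110 109 108]
20 B [ 44  44  42  39  37  37  39  39  38  38  34  37  42  45  44  42  46  53
  70  86  95 100 105 108 108 108 107 106] 
   R [ 42  42  47  72 106 120 123 124 123 120 107  82  53  43  42  41  43  51
  70  88  97 102 106 109 109 110 109 107]
56 [ 41  43  41  41  40  41  41  42  45  61  92 102 100  94  89  79  64  47
  40  41  42  41  45  41  41  43  42  40]
58 [ 41  42  42  43  45  49  50  50  54  72  98 105 102  96  90  82  69  49
  45  42  42  40  42  42  40  42  44  40]
```

```bash
cat > look.py <<'E'
from h import *
import sys
n=sys.argv[1]; s=get_state(); im=read_camera("wrist"); cv2.imwrite(f"pics/{n}.png",im)
Rm=rot(s["orientation"]).as_matrix(); print(s["clock"],"F tool",(Rm.T@s["wrist_force"]).round(1),"tcp tool mm",(Rm.T@s["tcp_pos"]*1000).round(2))
cv2.imwrite(f"pics/{n}2.png",cv2.resize(im[0:75,200:300],None,fx=8,fy=8,interpolation=cv2.INTER_CUBIC))
E
python3 - <<'E'
from h import *
s=get_state();Rm=rot(s["orientation"]).as_matrix(); print((Rm.T@s["tcp_pos"]*1000).round(2),(Rm.T@s["wrist_force"]).round(1))
E
python3 -m crank '[[0,0.5,0,0,0,0,0],[0,0.45,0,0,0,0,0],[2,0,0,0,0,0,0],[2,0,0,0,0,0,0],[1,0,0,0,0,0,0],[0,0,0,0,0,0,0],[0,0,0,0,0,0,0],[0,0,0,0,0,0,0]]'; python3 look.py i
```

```text
[-373.95 -501.84 -286.16] [-1.8  0.1  0. ]
clock: 11.35
tcp_pos: [0.6201, 0.0466, 0.2863]
orientation: [0.0, -0.484, 0.875, -0.0]
wrist_force: [0.6, 1.4, -0.2]
finger_gap: 0.0186
11.35 F tool [-1.5  0.2  0.2] tcp tool mm [-368.89 -500.76 -286.17]
```

View pics/i2.png

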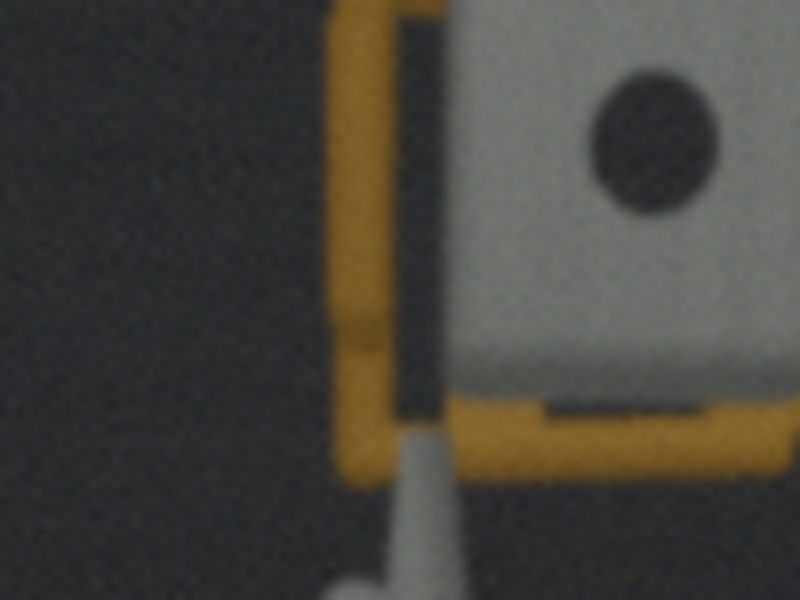

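Run:
```python
import cv2,numpy as np
im=cv2.imread("pics/i.png").astype(int)
print(" ",np.arange(240,262))
for r in (10,20,30,38): 
    m=im[r-2:r+3,236:262]; print(r,"B",m[:,:,0].mean(0).round().astype(int)[4:],"\n   R",m[:,:,2].mean(0).round().astype(int))
for r in (56,58,60): print(r,im[r-1:r+2,240:262,0].mean(0).round().astype(int))
```

```text
[240 241 242 243 244 245 246 247 248 249 250 251 252 253 254 255 256 257
 258 259 260 261]
10 B [ 43  37  37  40  41  39  39  36  35  36  42  45  44  44  47  60  81  95
 103 109 111 112] 
   R [ 44  44  43  46  68 104 121 126 129 126 124 117 101  71  49  43  42  41
  45  59  81  97 106 111 113 113]
20 B [ 40  38  36  37  39  40  37  37  33  39  42  44  44  45  47  62  83  95
 103 109 108 111] 
   R [ 42  44  43  46  66 103 119 124 126 126 124 117  97  70  46  43  41  42
  46  62  84  97 104 110 109 113]
30 B [ 41  37  36  38  38  39  38  36  35  40  46  47  46  45  52  66  84  95
 102 106 109 108] 
   R [ 42  41  42  46  66 103 119 124 125 125 123 115  97  65  48  45  44  44
  50  66  86  96 103 107 110 108]
38 B [ 42  37  34  34  34  36  34  33  34  40  45  43  46  47  50  66  85  96
 102 104 108 107] 
   R [ 43  45  43  45  59  89 109 114 116 116 114 109  93  64  47  41  43  45
  49  67  87  98 104 107 110 108]
56 [ 43  45  36  36  39  41  41  39  44  61  91 101  96  94  85  78  61  45
  39  40  40  40]
58 [ 44  42  37  35  35  33  35  37  42  62  95 102  96  92  88  81  67  42
  36  37  34  36]
60 [ 44  45  41  39  35  36  38  38  45  70  96 103  99  92  90  81  72  48
  42  43  40  40]
```

```bash
python3 -m crank '[[0.5,0,0,0,0,0,0],[0.5,0,0,0,0,0,0],[0.5,0,0,0,0,0,0],[0.5,0,0,0,0,0,0],[0.5,0,0,0,0,0,0],[0.5,0,0,0,0,0,0],[0,0,0,0,0,0,0],[0,0,0,0,0,0,0]]'; python3 look.py j
```

```text
clock: 12.4
tcp_pos: [0.6187, 0.0439, 0.2864]
orientation: [0.0, -0.484, 0.875, -0.0]
wrist_force: [0.8, 0.4, -0.9]
finger_gap: 0.0188
12.4 F tool [-0.7 -0.4  0.9] tcp tool mm [-365.83 -501.03 -286.08]
```

View pics/j2.png

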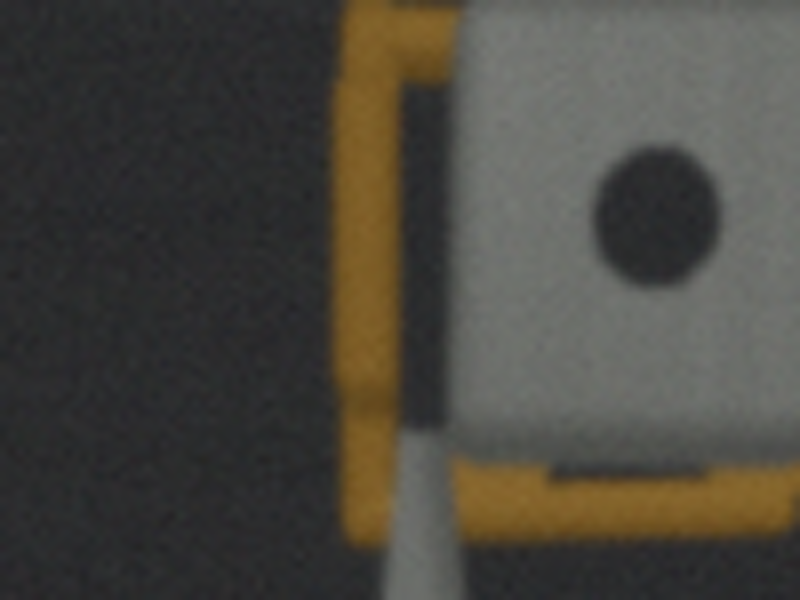

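```bash
python3 -m crank '[[0.5,0.1,0,0,0,0,0],[0.5,0,0,0,0,0,0],[0.5,0,0,0,0,0,0],[0.5,0,0,0,0,0,0],[0.5,0,0,0,0,0,0],[0.5,-0.05,0,0,0,0,0],[0.5,-0.05,0,0,0,0,0],[0,0,0,0,0,0,0]]'; python3 look.py k
```

```text
clock: 13.45
tcp_pos: [0.6168, 0.0411, 0.2865]
orientation: [0.0, -0.484, 0.875, -0.0]
wrist_force: [3.2, -1.2, -0.7]
finger_gap: 0.0189
13.45 F tool [-0.7 -3.4  0.7] tcp tool mm [-362.51 -501.02 -285.98]
```

View pics/k2.png

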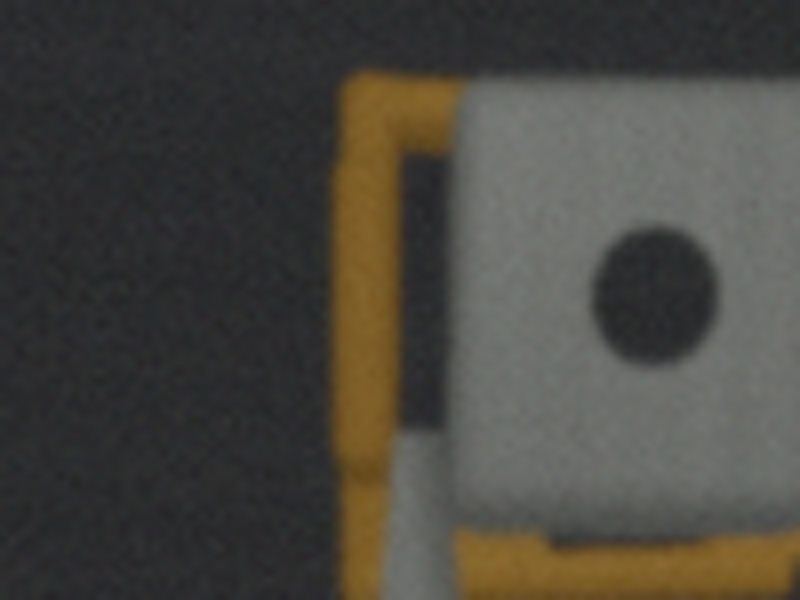

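```bash
python3 -m crank '[[0,-0.2,0,0,0,0,0],[0.5,-0.08,0,0,0,0,0],[0.5,-0.06,0,0,0,0,0],[0.5,-0.06,0,0,0,0,0],[0.5,-0.06,0,0,0,0,0],[0.5,-0.06,0,0,0,0,0],[0.5,-0.06,0,0,0,0,0],[0,0,0,0,0,0,0]]'; python3 look.py l
```

```text
clock: 14.5
tcp_pos: [0.6155, 0.0381, 0.2863]
orientation: [-0.0, -0.484, 0.875, -0.0]
wrist_force: [2.8, 0.0, -0.5]
finger_gap: 0.0186
14.5 F tool [-1.5 -2.3  0.5] tcp tool mm [-359.31 -501.27 -286.25]
```

View pics/l2.png

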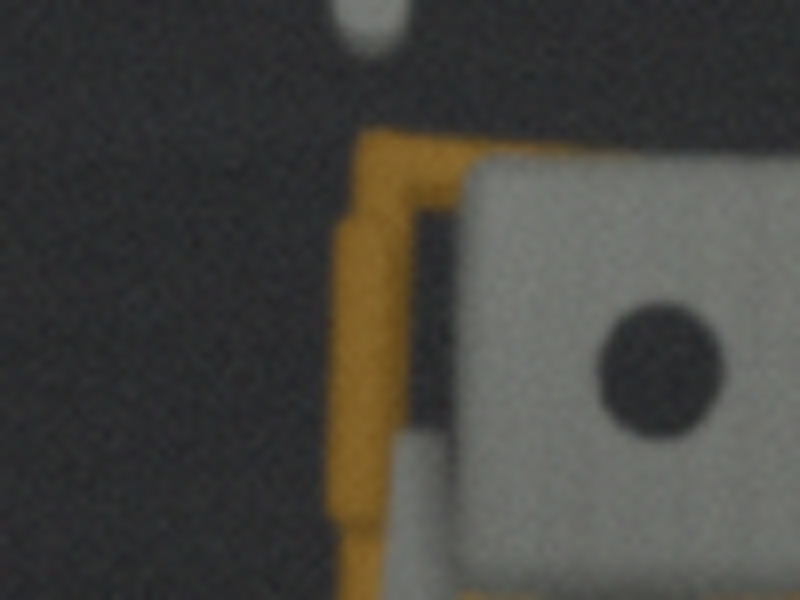

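```bash
python3 -m crank '[[0.7,-0.12,0,0,0,0,0],[0.7,-0.08,0,0,0,0,0],[0.7,-0.08,0,0,0,0,0],[0.7,-0.08,0,0,0,0,0],[0.7,-0.08,0,0,0,0,0],[0.7,-0.08,0,0,0,0,0],[0.7,-0.08,0,0,0,0,0],[0.1,0,0,0,0,0,0]]'; python3 look.py m
```

```text
clock: 15.55
tcp_pos: [0.6135, 0.0338, 0.2864]
orientation: [0.0, -0.484, 0.875, -0.0]
wrist_force: [3.7, 2.7, -0.5]
finger_gap: 0.0185
15.55 F tool [-4.3 -1.7  0.5] tcp tool mm [-354.63 -501.88 -286.12]
```

View pics/m2.png

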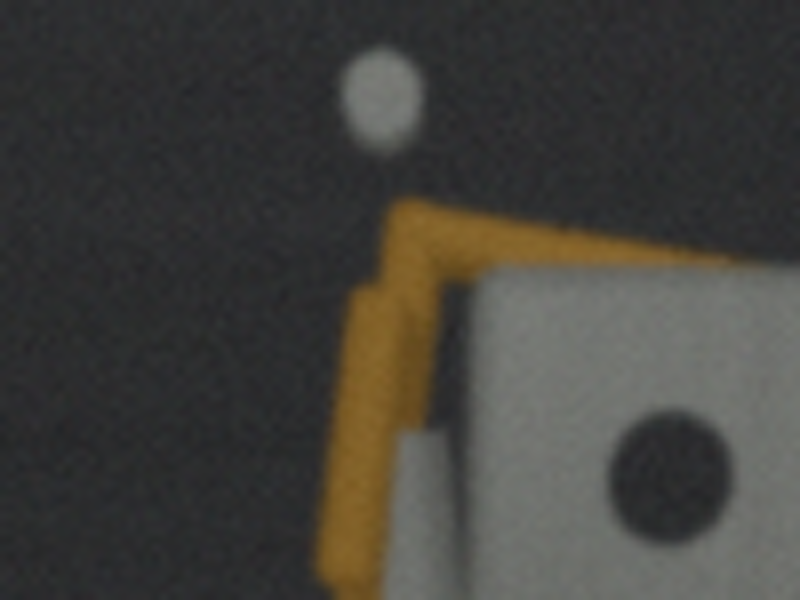

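```bash
python3 -m crank '[[0.8,-0.1,0,0,0,0,0],[0.8,-0.09,0,0,0,0,0],[0.8,-0.09,0,0,0,0,0],[0.8,-0.09,0,0,0,0,0],[0.8,-0.09,0,0,0,0,0],[0.8,-0.09,0,0,0,0,0],[0.8,-0.09,0,0,0,0,0],[0.1,0,0,0,0,0,0]]'; python3 look.py n
```

```text
clock: 16.6
tcp_pos: [0.6112, 0.0292, 0.2866]
orientation: [0.001, -0.484, 0.875, 0.0]
wrist_force: [4.9, 4.8, 0.2]
finger_gap: 0.0189
16.6 F tool [-6.6 -1.6 -0.2] tcp tool mm [-349.96 -502.54 -285.66]
```

View pics/n2.png

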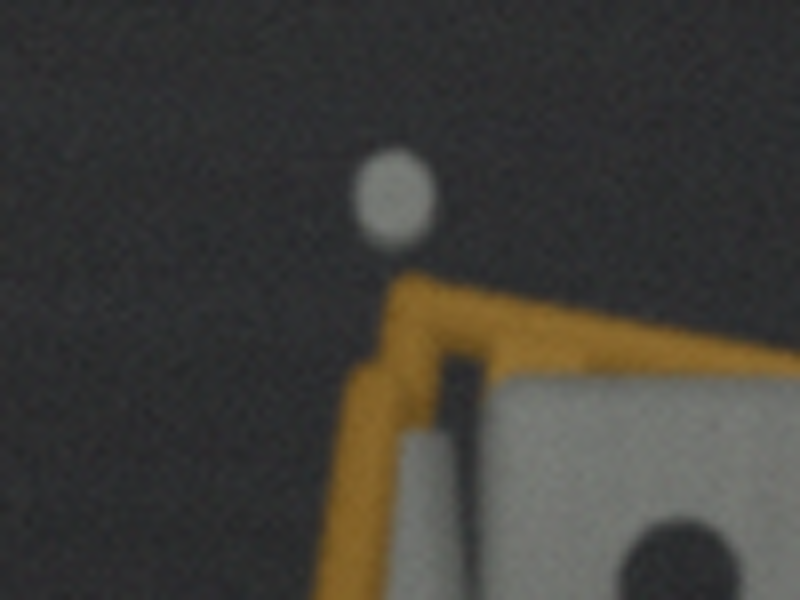

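```bash
python3 -m crank '[[0.8,-0.1,0,0,0,0,0],[0.8,-0.09,0,0,0,0,0],[0.8,-0.09,0,0,0,0,0],[0.8,-0.09,0,0,0,0,0],[0.8,-0.09,0,0,0,0,0],[0.8,-0.09,0,0,0,0,0],[0.8,-0.09,0,0,0,0,0],[0.1,0,0,0,0,0,0]]'; python3 look.py o
```

```text
clock: 17.65
tcp_pos: [0.6087, 0.0238, 0.2866]
orientation: [0.001, -0.484, 0.875, 0.0]
wrist_force: [4.6, 3.5, 0.7]
finger_gap: 0.0181
17.65 F tool [-5.4 -2.  -0.7] tcp tool mm [-343.85 -503.22 -285.85]
```

View pics/o.png

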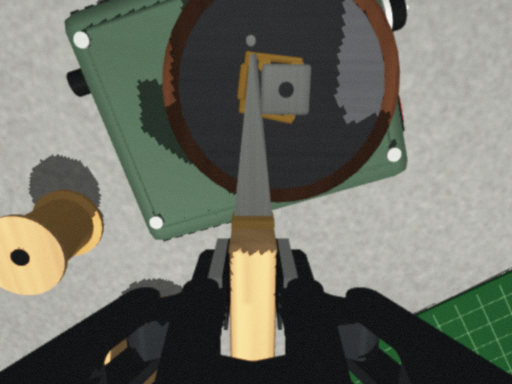

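```bash
python3 -m crank '[[1,-0.12,0,0,0,0,0],[1,-0.11,0,0,0,0,0],[1,-0.11,0,0,0,0,0],[1,-0.11,0,0,0,0,0],[1,-0.11,0,0,0,0,0],[1,-0.11,0,0,0,0,0],[0.5,-0.05,0,0,0,0,0],[0,0,0,0,0,0,0]]'; python3 look.py p
```

```text
clock: 18.7
tcp_pos: [0.6058, 0.0178, 0.2866]
orientation: [0.001, -0.484, 0.875, 0.0]
wrist_force: [4.6, 4.7, 0.1]
finger_gap: 0.0186
18.7 F tool [-6.4 -1.4 -0.1] tcp tool mm [-337.2  -503.88 -285.96]
```

View pics/p.png

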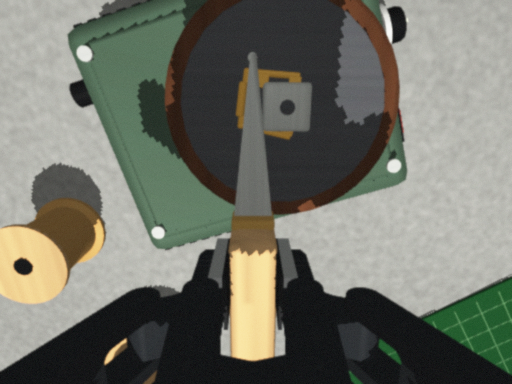

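```bash
python3 -m crank '[[1,-0.12,0,0,0,0,0],[1,-0.11,0,0,0,0,0],[1,-0.11,0,0,0,0,0],[1,-0.11,0,0,0,0,0],[1,-0.11,0,0,0,0,0],[1,-0.11,0,0,0,0,0],[1,-0.11,0,0,0,0,0],[0,0,0,0,0,0,0]]'; python3 look.py q
```

```text
clock: 19.75
tcp_pos: [0.6026, 0.0112, 0.2864]
orientation: [0.0, -0.484, 0.875, -0.0]
wrist_force: [2.9, 3.1, -0.5]
finger_gap: 0.0185
19.75 F tool [-4.2 -0.8  0.5] tcp tool mm [-329.66 -504.64 -286.19]
```

View pics/q.png

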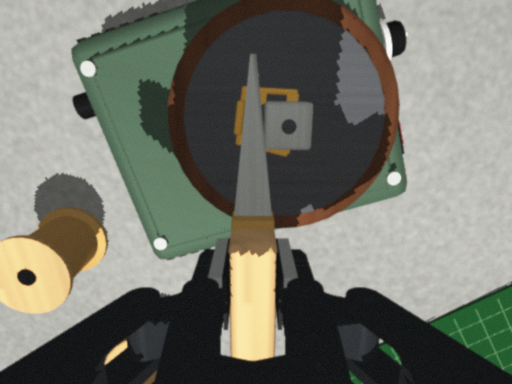

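```bash
python3 -m crank '[[1,-0.11,0,0,0,0,0],[1,-0.11,0,0,0,0,0],[1,-0.11,0,0,0,0,0],[1,-0.11,0,0,0,0,0],[1,-0.11,0,0,0,0,0],[1,-0.11,0,0,0,0,0],[1,-0.11,0,0,0,0,0],[0,0,0,0,0,0,0]]'; python3 look.py r
```

```text
clock: 20.8
tcp_pos: [0.5993, 0.0043, 0.2862]
orientation: [-0.001, -0.484, 0.875, -0.001]
wrist_force: [2.8, -1.0, -1.2]
finger_gap: 0.0185
20.8 F tool [-0.6 -2.9  1.2] tcp tool mm [-321.88 -505.41 -286.46]
```

View pics/r.png

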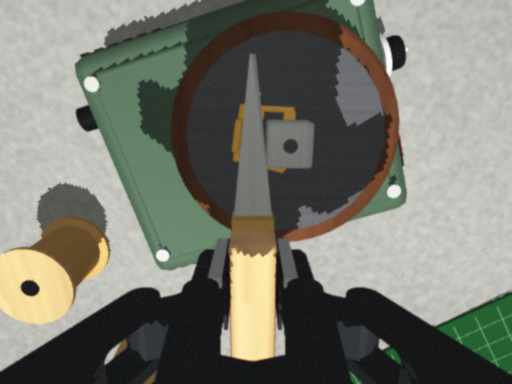

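```bash
python3 -m crank '[[1,-0.15,0,0,0,0,0],[1,-0.12,0,0,0,0,0],[1,-0.11,0,0,0,0,0],[1,-0.11,0,0,0,0,0],[1,-0.11,0,0,0,0,0],[1,-0.11,0,0,0,0,0],[1,-0.11,0,0,0,0,0],[0,0,0,0,0,0,0]]'; python3 look.py s
```

```text
clock: 21.85
tcp_pos: [0.5963, -0.0018, 0.2863]
orientation: [-0.0, -0.484, 0.875, -0.0]
wrist_force: [2.8, -2.1, -0.8]
finger_gap: 0.0187
21.85 F tool [ 0.3 -3.5  0.8] tcp tool mm [-315.22 -506.22 -286.33]
```

View pics/s.png

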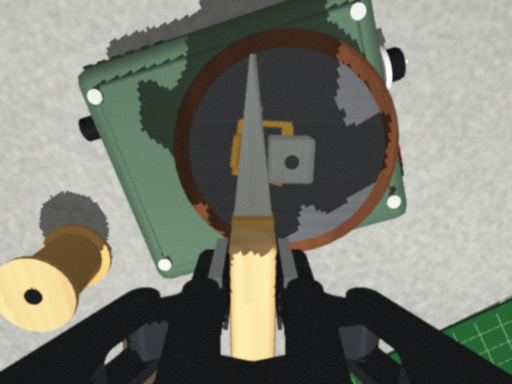

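```bash
python3 -m crank '[[1,-0.25,0,0,0,0,0],[1,-0.2,0,0,0,0,0],[1,-0.15,0,0,0,0,0],[1,-0.11,0,0,0,0,0],[1,-0.11,0,0,0,0,0],[1,-0.11,0,0,0,0,0],[1,-0.11,0,0,0,0,0],[0,0,0,0,0,0,0]]'; python3 look.py t
python3 - <<'E'
from h import *
im=read_camera("top"); cv2.imwrite("pics/t_top.png",cv2.resize(im[175:265,235:330],None,fx=6,fy=6,interpolation=cv2.INTER_CUBIC))
E
```

```text
clock: 22.9
tcp_pos: [0.5934, -0.0082, 0.2863]
orientation: [-0.0, -0.484, 0.875, -0.0]
wrist_force: [2.1, -1.4, -1.7]
finger_gap: 0.0184
22.9 F tool [ 0.1 -2.5  1.7] tcp tool mm [-308.29 -507.05 -286.43]
```

View pics/t.png

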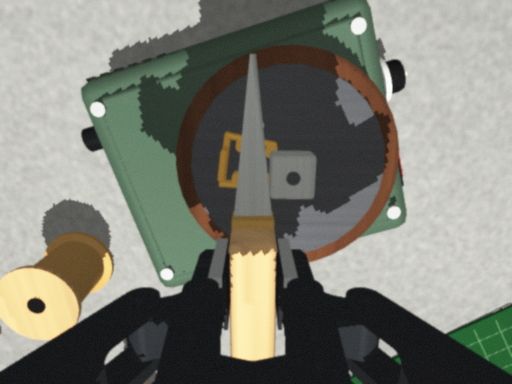

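View pics/t_top.png

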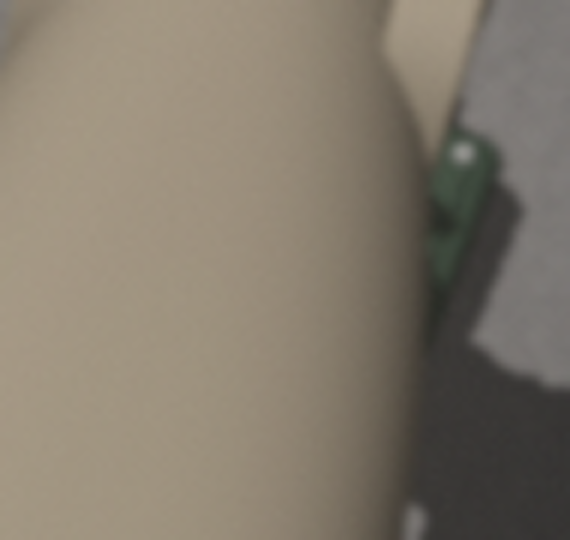

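```bash
python3 -m crank '[[-3,-0.2,0,0,0,0,0],[-8,0,0,0,0,0,0],[-12,0,0,0,0,0,0],[-15,0,0,0,0,0,0],[-15,0,-5,0,0,0,0],[-10,0,-20,0,0,0,0],[-2,0,-25,0,0,0,0],[0,0,0,0,0,0,0]]'; python3 look.py u
python3 - <<'E'
from h import *
im=read_camera("scene"); cv2.imwrite("pics/u_s.png",cv2.resize(im[150:250,170:280],None,fx=5,fy=5,interpolation=cv2.INTER_CUBIC))
E
```

```text
clock: 24.0
tcp_pos: [0.6295, 0.0478, 0.3387]
orientation: [0.002, -0.485, 0.875, -0.002]
wrist_force: [0.7, -0.3, -1.8]
finger_gap: 0.0186
24.0 F tool [-0.1 -0.8  1.8] tcp tool mm [-375.17 -509.84 -335.54]
```

View pics/u.png

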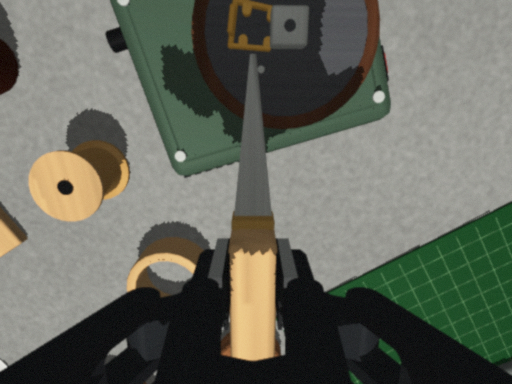

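View pics/u_s.png

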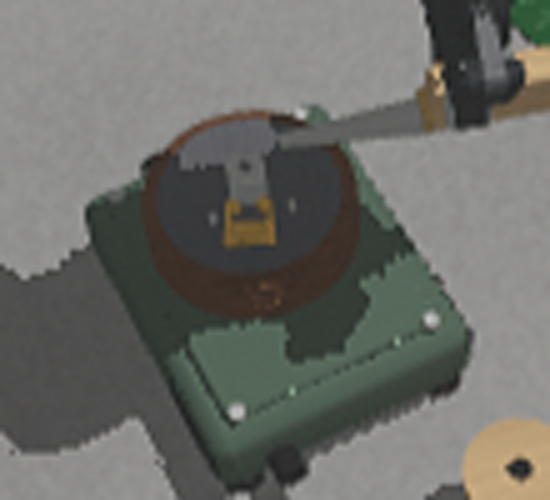

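```bash
python3 -m crank '[[-17.5,22.6,0,0,0,0,0],[-17.5,22.6,0,0,0,0,0],[-17.5,22.6,0,0,0,0,0],[-17.5,22.6,0,0,0,0,0],[-17.5,22.6,0,0,0,0,0],[-17.5,22.6,0,0,0,0,0],[-17.5,22.6,0,0,0,0,0],[-17.5,22.6,0,0,0,0,0]]'
python3 -m crank '[[0,0,8,0,0,-10.6,0],[0,0,8,0,0,-10.6,0],[0,0,8,0,0,-10.6,0],[0,0,8,0,0,-10.6,0],[0,0,8,0,0,-10.6,0],[0,0,8,0,0,-10.6,0],[0,0,8,0,0,-10.6,0],[0,0,8,0,0,-10.6,0]]'; python3 look.py v
python3 - <<'E'
from h import *
# clip from u.png
im=cv2.imread("pics/u.png"); cv2.imwrite("pics/u3.png",cv2.resize(im[0:75,200:330],None,fx=6,fy=6,interpolation=cv2.INTER_CUBIC))
E
```

```text
clock: 25.1
tcp_pos: [0.5487, 0.2622, 0.3346]
orientation: [-0.001, -0.484, 0.875, -0.0]
wrist_force: [0.1, -0.2, -1.2]
finger_gap: 0.0188
clock: 26.1
tcp_pos: [0.5489, 0.2612, 0.2704]
orientation: [0.001, 0.948, -0.317, -0.001]
wrist_force: [0.5, -0.2, -0.5]
finger_gap: 0.0185
26.1 F tool [ 0.5 -0.1  0.5] tcp tool mm [ 281.22 -538.21 -271.9 ]
```

View pics/v.png

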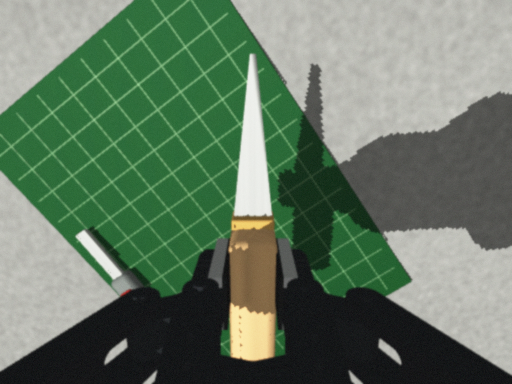

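View pics/u3.png

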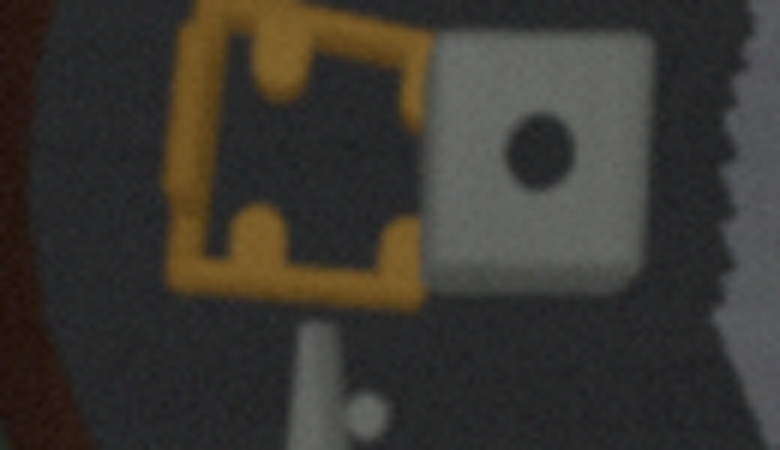

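```bash
python3 -m crank '[[0,0,15,0,0,-5,0],[0,0,20,0,0,0,0],[0,0,20,0,0,0,0],[0,0,15,0,0,0,0],[0,0,9,0,0,0,0],[0,0,4,0,0,0,0],[0,0,1.5,0,0,0,0],[0,0,0,0,0,0,0]]'
python3 - <<'E'
from h import *
import numpy as np
c=None
# clip pose from u.png
E
```

```text
clock: 27.15
tcp_pos: [0.5498, 0.2616, 0.1882]
orientation: [-0.0, 0.961, -0.278, 0.001]
wrist_force: [-0.3, 0.0, -0.2]
finger_gap: 0.0186
```

```bash
python3 -m crank '[[0,0,1,0,0,0,0],[0,0,1,0,0,0,0],[0,0,0.7,0,0,0,0],[0,0,0,0,0,0,0],[0,0,0,0,0,0,0],[0,0,0,0,0,0,0],[0,0,0,0,0,0,0],[0,0,0,0,0,0,0]]'; python3 look.py w; cp pics/w.png pics/w0.png
```

```text
clock: 28.15
tcp_pos: [0.5496, 0.2615, 0.185]
orientation: [0.0, 0.961, -0.278, 0.0]
wrist_force: [-0.4, -0.5, -1.1]
finger_gap: 0.019
28.15 F tool [-0.1  0.6  1.1] tcp tool mm [ 324.9  -514.62 -185.  ]
```

View pics/w.png

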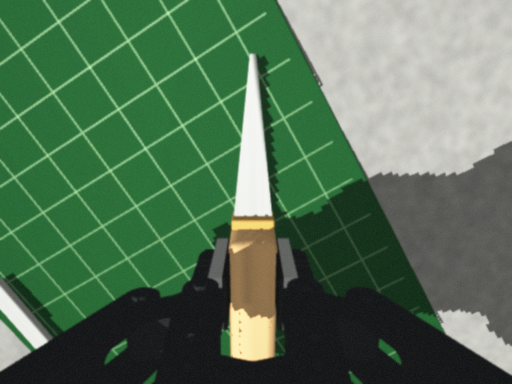

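```bash
python3 -m crank '[[0,0,0.7,0,0,0,0],[0,0,0,0,0,0,0.3],[0,0,0,0,0,0,0.6],[0,0,0,0,0,0,0.8],[0,0,-10,0,0,0,0.8],[0,0,-45,0,0,0,0.8],[0,0,-50,0,0,0,0.8],[0,0,-40,0,0,0,0.8]]'
python3 -m crank '[[32.2,40.4,0,0,0,0,0.5],[32.2,40.4,0,0,0,0,0.5],[32.2,40.4,0,0,0,0,0.5],[32.2,40.4,0,0,0,0,0.5],[32.2,40.4,0,0,0,0,0.5],[32.2,40.4,0,0,0,0,0.5],[0,0,0,0,0,0,0.5],[0,0,0,0,0,0,0.5]]'
python3 - <<'E'
from h import *
import pickle
s=get_state(); c=calibration("wrist"); im=read_camera("wrist"); cv2.imwrite("pics/x.png",im); pickle.dump((s,c),open("x.pkl","wb"))
print(s["joint_pos"].round(2))
E
```

```text
clock: 29.2
tcp_pos: [0.5496, 0.2616, 0.3323]
orientation: [-0.0, 0.961, -0.278, 0.001]
wrist_force: [0.0, 0.7, 0.4]
finger_gap: 0.0683
clock: 30.2
tcp_pos: [0.5832, -0.0466, 0.3299]
orientation: [-0.0, 0.96, -0.278, 0.0]
wrist_force: [-0.4, 1.0, 0.8]
finger_gap: 0.0428
[-0.22  0.36 -0.07  1.14 -0.   -2.79]
```

View pics/x.png

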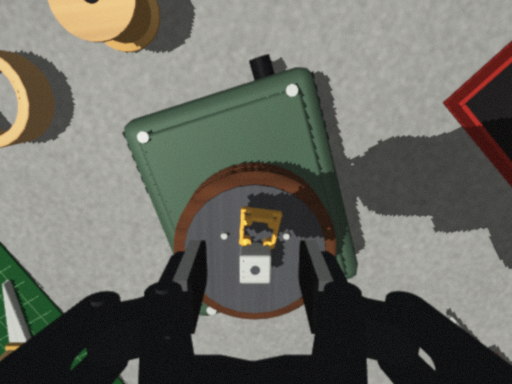

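Run:
```python
from h import *
im=cv2.imread("pics/x.png"); cv2.imwrite("pics/x2.png",cv2.resize(im[195:290,215:305],None,fx=6,fy=6,interpolation=cv2.INTER_CUBIC))
```

```text
(no output)
```

View pics/x2.png

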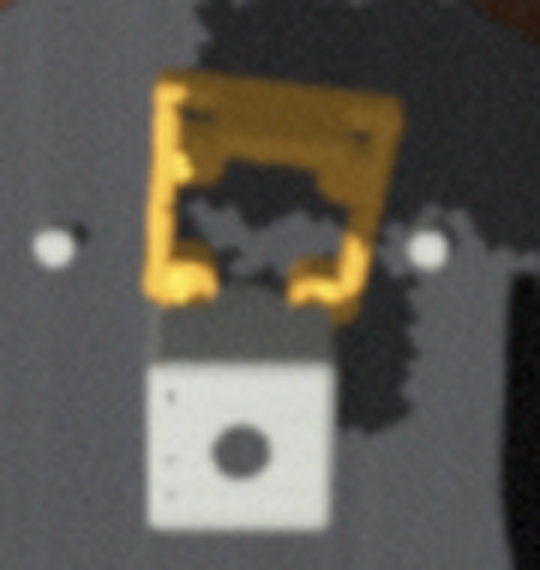

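Run:
```python
from h import *
import pickle; s,c=pickle.load(open("x.pkl","rb")); Rm=rot(s["orientation"]).as_matrix(); T=s["tcp_pos"]
f=lambda u,v,z:(Rm.T@(cast(c,215+u/6-.4,195+v/6-.4,z)-T))[:2]*1000
a=f(160,75,.102);b=f(401,99,.102); print(a,b,np.linalg.norm(a-b), np.degrees(np.arctan2(*(b-a)[:1],(b-a)[1])))
y=(b-a)/np.linalg.norm(b-a); x=np.array([y[1],-y[0]]); print("bow mid",(a+b)/2,"tab",(a+b)/2-1.5*x, "clipx",x)
print("dowel",f(54,248,.1005),f(428,250,.1005),"sq",f(240,447,.1185),"tab top corners",f(225,165,.114),f(320,180,.114))
# tray
ct=calibration("top")
tr=np.mean([cast(ct,u,v,.024) for u,v in [(347,237),(397,233),(406,291),(355,297)]],0); print(tr,(Rm.T@(tr-T))*1000)
```

```text
[ 5.42322775 -8.00151023] [ 2.81175867 16.9303876 ] 25.068292726694665 -5.979590189756174
bow mid [4.11749321 4.46443869] tab [2.6256546 4.3081774] clipx [0.99455907 0.10417419]
dowel [-14.62381674 -19.5474913 ] [-14.82888212  20.38265066] sq [-28.25840473   0.23467338] tab top corners [ 0.22770987 -1.27887451] [-1.3488504  8.0750081]
[ 0.49225875 -0.29902145  0.024     ] [ 58.0901528  261.931448   305.87901377]
```

```bash
python3 -m crank '[[2.6,4.3,10,0,0,6,0.5],[0,0,15,0,0,0,0.5],[0,0,14,0,0,0,0.5],[0,0,8,0,0,0,0.5],[0,0,4,0,0,0,0.5],[0,0,0,0,0,0,0.5],[0,0,0,0,0,0,0.5],[0,0,0,0,0,0,0.5]]' 25; python3 look.py y
```

```text
clock: 31.25
tcp_pos: [0.5834, -0.0517, 0.2789]
orientation: [0.0, 0.945, -0.328, 0.001]
wrist_force: [-0.2, -0.0, 0.4]
finger_gap: 0.0428
31.25 F tool [-0.1  0.1 -0.4] tcp tool mm [ 490.27 -321.07 -278.27]
```

View pics/y.png

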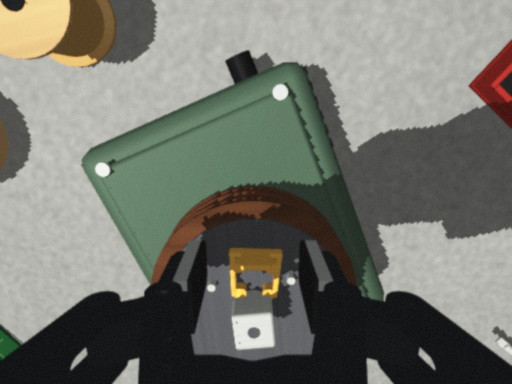

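```bash
python3 -m crank '[[0,0,0,0,0,0,0.35],[0,0,0,0,0,0,0.25],[0,0,0,0,0,0,0.15],[0,0,0,0,0,0,0],[0,0,0,0,0,0,0],[0,0,0,0,0,0,0],[0,0,0,0,0,0,0],[0,0,0,0,0,0,0]]' 25; python3 look.py z
```

```text
clock: 32.3
tcp_pos: [0.5833, -0.0516, 0.2786]
orientation: [0.0, 0.945, -0.328, 0.0]
wrist_force: [-1.0, -0.4, 1.8]
finger_gap: 0.0118
32.3 F tool [-0.5  0.9 -1.8] tcp tool mm [ 489.95 -320.88 -278.31]
```

View pics/z.png

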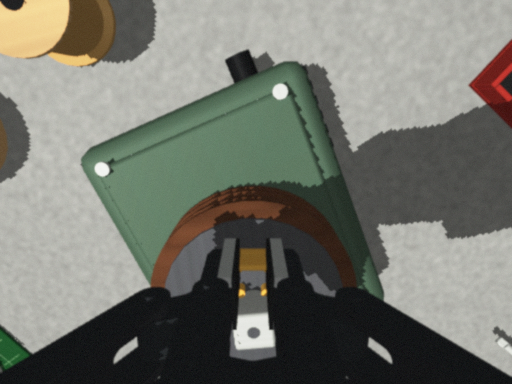

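```bash
python3 -m crank '[[1,0,0,0,0,0,0],[2,0,0,0,0,0,0],[3,0,0,0,0,0,0],[4,0,0,0,0,0,0],[4,0,0,0,0,0,0],[1,0,-2,0,0,0,0],[0,0,-6,0,0,0,0],[0,0,-10,0,0,0,0]]' 35; python3 look.py za
```

```text
clock: 33.35
tcp_pos: [0.5948, -0.0609, 0.2964]
orientation: [0.0, 0.945, -0.328, -0.0]
wrist_force: [-0.3, 0.1, -0.5]
finger_gap: 0.0112
33.35 F tool [-0.3  0.1  0.5] tcp tool mm [ 504.36 -320.59 -297.  ]
```

View pics/za.png

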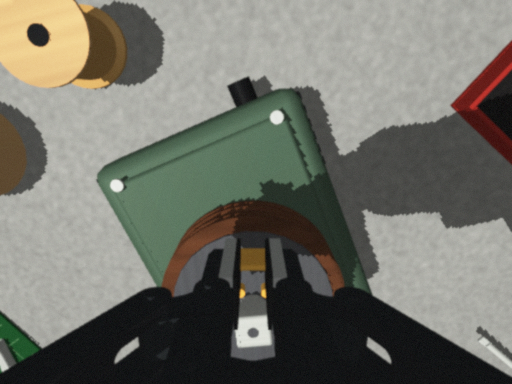

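```bash
python3 -m crank '[[0,0,-15,0,0,0,0],[9,30,-10,0,0,0,0],[10,34,0,0,0,0,0],[12,38,0,0,0,0,0],[12,38,0,0,0,0,0],[12,38,0,0,0,0,0],[12,38,0,0,0,0,0],[10,35,0,0,0,0,0]]'
python3 -m crank '[[0,0,20,0,0,0,0],[0,0,25,0,0,0,0],[0,0,25,0,0,0,0],[0,0,15,0,0,0,0],[0,0,8,0,0,0,0],[0,0,0,0,0,0,0],[0,0,0,0,0,0,0],[0,0,0,0,0,0,0]]';python3 look.py zb
```

```text
clock: 34.4
tcp_pos: [0.5027, -0.3028, 0.3227]
orientation: [0.002, 0.943, -0.333, 0.0]
wrist_force: [0.2, 0.2, -0.9]
finger_gap: 0.0112
clock: 35.4
tcp_pos: [0.5034, -0.3018, 0.2294]
orientation: [0.002, 0.943, -0.332, 0.0]
wrist_force: [-0.7, -0.4, -0.4]
finger_gap: 0.0112
35.4 F tool [-0.3  0.7  0.4] tcp tool mm [ 582.    -78.74 -228.62]
```

View pics/zb.png

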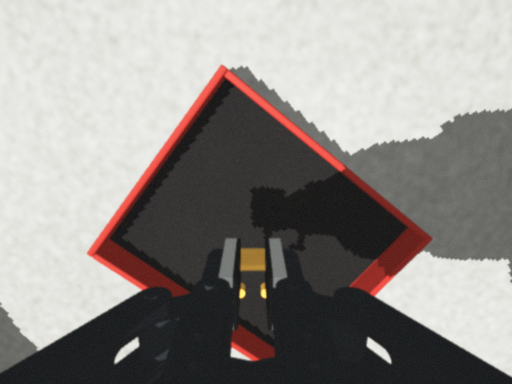

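```bash
python3 -m crank '[[10,0,5,0,0,0,0],[10,0,12,0,0,0,0],[0,0,12,0,0,0,0],[0,0,8,0,0,0,0],[0,0,3,0,0,0,0],[0,0,0,0,0,0,0],[0,0,0,0,0,0,0],[0,0,0,0,0,0,0]]';python3 look.py zc
```

```text
clock: 36.45
tcp_pos: [0.5188, -0.3144, 0.1891]
orientation: [0.002, 0.943, -0.332, -0.0]
wrist_force: [-1.2, -0.2, -0.2]
finger_gap: 0.011
36.45 F tool [-0.8  0.9  0.2] tcp tool mm [ 601.62  -78.77 -188.59]
```

View pics/zc.png

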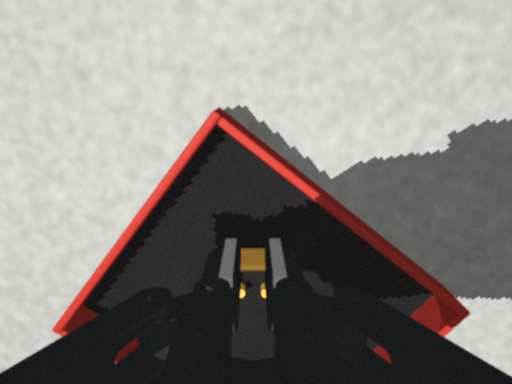

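```bash
python3 -m crank '[[0,0,1,0,0,0,0],[0,0,0.7,0,0,0,0],[0,0,0,0,0,0,0],[0,0,0,0,0,0,0],[0,0,0,0,0,0,0.15],[0,0,0,0,0,0,0.3],[0,0,0,0,0,0,0.4],[0,0,0,0,0,0,0.4]]'
python3 -m crank '[[0,0,-5,0,0,0,0.4],[0,0,-15,0,0,0,0.4],[0,0,-20,0,0,0,0.4],[0,0,-25,0,0,0,0.4],[0,0,-25,0,0,0,0.4],[0,0,-25,0,0,0,0.4],[0,0,-20,0,0,0,0.4],[0,0,0,0,0,0,0.4]]';python3 look.py zd
python3 - <<'E'
from h import *
for n in ("top","scene"): cv2.imwrite(f"pics/end_{n}.png",read_camera(n))
E
```

```text
clock: 37.5
tcp_pos: [0.5187, -0.3143, 0.1869]
orientation: [0.002, 0.943, -0.332, -0.0]
wrist_force: [0.1, 0.7, -0.0]
finger_gap: 0.0344
clock: 38.5
tcp_pos: [0.5195, -0.3142, 0.3248]
orientation: [0.003, 0.943, -0.332, 0.002]
wrist_force: [0.3, 0.8, 0.5]
finger_gap: 0.0343
38.5 F tool [-0.3 -0.8 -0.5] tcp tool mm [ 603.63  -78.76 -321.81]
```

View pics/zd.png

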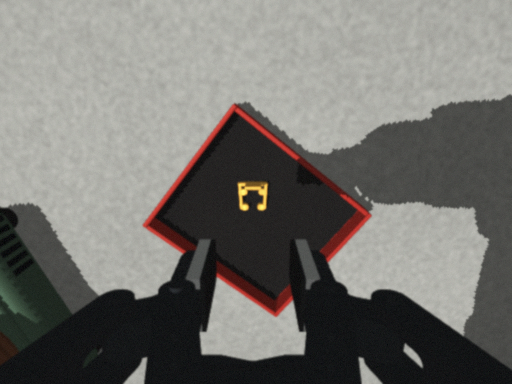

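View pics/end_top.png

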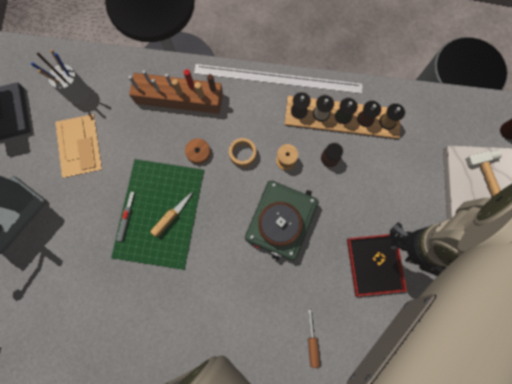

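View pics/end_scene.png

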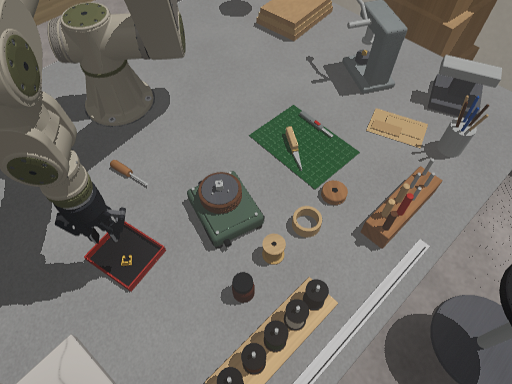

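```bash
python3 -c "
from h import *
print(get_state()['qvel'].round(3)); print(hand_in())"
```

```text
[ 0.     0.011 -0.01  -0.     0.     0.   ]
the job is handed in; nothing more can be done
None
```

The clip is off the spindle and lies in the parts tray, and the wedge is back flat on the mat. I handed the job in at about 38.6 s on the robot's clock.

- **Prying:** I aligned the wedge tip with the pry gap in the wrist camera and pushed it in 0.5 to 1 mm at a time. The push I read was at most about 7 N; it is read only at the end of each 1 s move. The clip turned a few degrees, then let go and lay loose on the cover plate.
- **Clip and wedge:** I set the wedge on the mat before fetching the clip, because the gripper was holding it. I then gripped the clip by its tab, drew it about 15 mm clear of the square and set it on the tray floor.
- **Last checks:** The final wrist, top and scene pictures show the clip in the middle of the tray and the wedge on the mat. The burnisher and the bystanders look to be where they were, though I judged that by eye, and the gripper was open and clear of everything.
- **Not as planned:**
  - The last joint briefly stood at -3.141 rad, the edge of its range, while lining up on the wedge. I backed it off, so I gripped the handle about 7 degrees askew and it squared up in the fingers.
  - The wedge lies at about -33 degrees instead of its original 24.

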